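# Feed a glued cam follower under the screw press and clamp it

### The arm

A 7-joint arm with a two-finger parallel gripper is mounted at the origin on the work surface. World frame = base frame: x ahead of the robot, y to its left, z up, the work surface at z = 0. Lengths are in mm, angles in rad, forces in N, time in s.
With the tool pointing down it reaches from about 400 to 875 mm from the base axis. Payload 4.4 kg.
Tool frame: the origin (TCP) lies at the very end of the fingers, on their centre line; the grasp point (between the pads) lies 19 mm behind it; z points along the fingers, y is the line along which they close (so a half turn about z gives the same grasp; the last joint's range is limited). The gripper opens to 85 mm and grips with 20 to 120 N. Pads are 22 mm wide; open, the fingers measure 114 mm over their backs; the gripper's body (76 mm by 85 mm) begins 54 mm behind the grasp point. The pads swing forward as they close: fully open they stand 13 mm farther back than shut.
Start: joints at [1.044, 0.628, 0.038, 1.517, -0.027, 0.996, -0.02], TCP at [289.06, -582.204, 231.313] pointing down, gripper open.
Joint ranges: [-3.06, 3.06], [-0.37, 2.12], [-1.25, 1.32], [0.18, 2.47], [-1.1, 4.24], [0.23, 1.98], [-2.94, 2.94]. Speed limits (rad/s): [2.57, 2.57, 3.14, 3.14, 3.14, 3.14, 3.14].

### API

Orientations are given as [roll, pitch, yaw] about the fixed x, y, z axes, in that order (R = Rz(yaw) Ry(pitch) Rx(roll)).
In Python, from cell import status, get_image, ctrl, models gives the robot as it stands.
- The arm moves only by the shell command python3 -m handwheel 'ROWS' [OPENING]. ROWS is JSON, a list of rows, each an object with "delta_pos": the shift along the world's x, y, z in cm, a list of three; "yaw": the turn about the world's z in rad. A call has 1 to 10 rows; each row shifts and turns the commanded pose from where the row before left it; what a row does not reach is not made up. A row lasts 1/12 s, in which the tool goes at most 41.7 mm and 7.16 degrees, less where a joint would pass 70% of its speed; a pose out of reach is approached as far as the arm can. A call is refused whole if a number of a shift passes 4.17 or a number of a turn 0.125, either way. A call with a gripper value outside its range is refused whole. OPENING is the opening, from -1 (shut) to 1 (fully open), set as the call begins (- or left out, the last holds). The fingers move at their own pace and stop on an object; the grip force is fixed at half the most. Time passes only in rows, so rows that do not move let the fingers close. It gives the time, the measured TCP pose, the force, the opening and the grip force at its end, in the units of the state.
- status.read_state(): the state, without advancing time (a new reading comes with each control period).
- get_image(name): name is "scene" or "top" or "wrist"; returns a dict with "color" (480x640x3 uint8, red, green, blue), "z_map" (480x640 float32, mm along the optical axis (not along the pixel's ray), 0 where there is no reading), "fx", "fy", "cx", "cy" (pixels), "position" and "rotation" of the camera in the world; the wrist camera has in their place "hand_eye" (4x4, takes a point from camera to tool coordinates, whose origin is the TCP and whose axes are the flange's). Camera axes: x right, y up, looking along -z (the intrinsics and any distortion apply to the point x, -y, -z); pixel columns grow to the right and rows downward; lengths in mm; the calibration is good to about 2 mm. A picture is of the moment at which its call begins: read the wrist's pose just before it.
- ctrl.finish_job(): hands the job in; it is judged then, once.
Trained networks look in a picture, given as the dict that the camera call returned (one of the last four; its "shot" number tells which), for a name from the list of things; names that differ only in an ending like _2 or _b are one class to them, and where a whole thing is asked for, a point or a joint stands for the part that bears it (a point fixed in the world has none). Each returns a list of dicts, best first, with "score" (0 to 1); they miss things now and then, are a little off and sometimes report something else, mostly with a low value. They report only what shows in the picture. A call takes as long as a camera call. They do not tell look-alikes from the thing itself.
- models.boxes_of(picture, name): "rect" ([left, top, right, bottom] in pixels, round what is visible of it).
The state is a dict: "clock": time; "qpos": joint angles; "qd": joint speeds; "tau": joint torques, N m; "eef_pos": TCP position; "tool_rot": TCP orientation; "force": force on the tool from outside, world axes, zero at the start; "torque": the same for the moment, N m; "width": finger opening in mm; "gripper_force": force on a finger pad.
Only numpy, scipy, OpenCV 4.12 (cv2) and the standard library are available. Lean on these libraries where they do the work, as an engineer would, in place of code of your own. Each camera call takes 0.05 s, during which the arm holds its last target. There are 200 camera calls.

### The job

The wear facing of the black cam follower has just been glued on. Keeping the follower flat on the press bed, push it nose-first between the guide strips and under the platen until its nose is up against the end stop, then turn the handwheel clockwise until the platen bears firmly on the facing, and leave it clamped. Leave the other things on the bench alone.

Things in the scene. Friction and masses are not known exactly. Their poses are not given: they have to be found in the camera images.
- press: Two-pillar bench screw press, fixed; place and yaw (within 0.3 rad) vary. Origin: on the screw axis at bench level; y runs along the steel feed bed towards the end stop, x across, z up. Bed top z 30 mm, 140 mm wide, y -400 to 70. Pillars 28 mm thick at x -88 and 88, y 0; crosshead z 125 to 170, x -112 to 112, y -31 to 31; nuts up to z 186. Else only the handwheel overhangs the bed.
- slot_mouth (a point): Bed-top point on the centre line where the straight slot begins (press y -100 mm). Two guide strips 10 mm high form a slot 62 mm wide (press x -31 to 31) from here to press y 55; before it they flare out, to 100 mm wide at press y -135. The follower slides on steel with a friction coefficient of about 0.3.
- bed_home (a point): Point on the bed top at the foot of the end stop's face, on the slot's centre line (press y 40 mm), where the follower's nose comes to rest. The stop is a block 50 mm wide, 28 mm high above the bed.
- platen: Round steel platen, 60 mm across, 16 mm thick, hanging from the screw under the crosshead; carries screw and handwheel. Origin: centre of its lower face. It is 44 mm above the bed at handwheel angle 0 and goes down 2.55 mm per rad (16 mm a turn), so it meets the facing of a follower lying under it (30 mm above the bed) at about 5.5 rad. Contact is stiff from there.
- handwheel (a joint): Handwheel angle (rad), growing clockwise seen from above, which lowers the platen; starts between 0.2 and 3.2, can go on to 16. Horizontal wheel on top of the screw, 140 mm across, rim a 14 mm round bar, hub 38 mm across, three spokes; drags with 0.2 to 0.6 N m and stays where left. At 0 its handle lies on the press's +x side of the screw axis; at value v it has turned v clockwise from there.
- handle_grip (a point): On the axis of the black revolving handle that stands upright on the handwheel rim, 63 mm from the screw axis, 33 mm above the handle's foot. Handle round, 23 mm thick here, 56 mm high; it revolves freely about its own axis, so the wheel can be cranked with the gripper's yaw kept. 272 mm above the bench at handwheel angle 0, sinking 2.55 mm per rad with the screw.
- follower: Black phenolic cam follower, a flat lever 190 mm long, 56 wide, 24 thick, 0.3 to 0.55 kg, loose on the feed bed before the guide strips. Nose (+y end): half round, radius 28 mm; heel (-y end): square, with a brass bush flush in its top. A dark brown wear facing on the nose half makes it 30 mm thick there. Origin: centre of the underside; z up, y along the lever to the nose.
- follower_nose (a point): Foremost point of the follower's nose, at its underside.
- follower_heel (a point): Middle of the follower's flat heel face, 12 mm above its underside. With the follower fully home this lies at y -150 mm in the press frame, clear of the crosshead and the handwheel.
- mallet: Copper-faced mallet lying on the bench, about 205 mm long: a bystander.
- flyball: Nickel flyball, 68 mm ball standing on a short boss: a bystander.
- nipple: Stubby brass grease nipple, 68 mm high, 44 mm across its collar, standing: a bystander.
- jaw: Steel rope jaw, grooved block 90 x 50 x 42 mm: a bystander.
- sheave: Small steel sheave lying flat, 120 mm across, 42 mm high: a bystander.
- tin: Bare metal tin, 72 mm across, 100 mm high: a bystander.
- bearing: Steel bearing ring, 80 mm across, 22 mm high, lying flat: a bystander.
Mind the look-alikes: they are no part of the job. Of the things shaped like the follower, the black one is meant.

How it is judged:
By the outcome, as a careful person would: the job done as asked, in the order asked, and still so for the second after the job is handed in, with the robot touching nothing.
It also fails if it takes over 58 s, if anything falls off the work surface, if the arm or the gripper's body presses on something with over 40 N, if the wrist force passes 120 N, or if a joint passes its speed limit or range.

## Working session

There is one attempt and no reset: what is moved stays moved. The work goes in short steps, Python scripts to look and compute and a shell command to move; the robot and the scene stay as the last step left them, time stands still between calls to the robot, and variables do not carry over. Pictures are saved under pics/ and viewed, at most 10 in all, crops included, and the job is handed in when it is done.

```bash
ls; mkdir -p pics
cat > h.py <<'E'
import numpy as np,cv2
from cell import status,get_image,ctrl,models
def save(p,n): cv2.imwrite('pics/'+n,p['color'][:,:,::-1])
def cloud(p):
    z=p['z_map'];v,u=np.mgrid[:480,:640]
    c=np.stack([(u-p['cx'])*z/p['fx'],-(v-p['cy'])*z/p['fy'],-z],-1)
    return c@np.array(p['rotation']).T+np.array(p['position'])
E
python3 - <<'E'
from h import *
print(status.read_state())
for n in('scene','top'):
    p=get_image(n);save(p,n+'.png');np.savez('pics/'+n,xyz=cloud(p),c=p['color'],z=p['z_map'])
    print(n,p['position'],p['rotation'],p['fx'],p.keys())
    for t in('follower','follower_nose','handle_grip','handwheel','platen','press'):
        print(t,[(np.round(b['rect']),round(b['score'],2)) for b in models.boxes_of(p,t)])
E
```

```text
pics
{'clock': 0.0, 'qpos': array([ 1.04422681,  0.62933321,  0.03842579,  1.51835182, -0.02699012,
        0.99628704, -0.02001978]), 'qd': array([ 4.95855329e-05, -2.20158274e-03,  2.16315312e-04, -6.94376172e-04,
        1.81694085e-03, -5.71730630e-04,  1.66449615e-04]), 'tau': array([-1.38159969e-03, -5.63395929e+01,  1.22582451e+00, -1.93438321e+01,
        1.10353858e-02,  1.07541075e-02, -3.45411661e-05]), 'eef_pos': array([ 288.77494416, -581.64838901,  230.40233512]), 'tool_rot': array([-3.13973091e+00,  2.23367697e-05,  4.60768579e-01]), 'force': array([ 0.58485319, -0.02592312,  0.156566  ]), 'torque': array([-0.02244402,  0.02369183, -0.00523532]), 'gripper_force': 0.0, 'width': 85.60968586605001}Traceback (most recent call last):
  File "<stdin>", line 4, in <module>
  File "h.py", line 7, in cloud
    return c@np.array(p['rotation']).T+np.array(p['position'])
           ~~~~~~~~~~~~~~~~~~~~~~~~~~~^~~~~~~~~~~~~~~~~~~~~~~~
ValueError: operands could not be broadcast together with shapes (480,640) (3,)
```

```bash
cat > h.py <<'E'
import numpy as np,cv2
from scipy.spatial.transform import Rotation as Ro
from cell import status,get_image,ctrl,models
def save(p,n): cv2.imwrite('pics/'+n,p['color'][:,:,::-1])
def cloud(p):
    z=p['z_map'];v,u=np.mgrid[:480,:640]
    c=np.stack([(u-p['cx'])*z/p['fx'],-(v-p['cy'])*z/p['fy'],-z],-1)
    return c@Ro.from_euler('xyz',p['rotation']).as_matrix().T+np.array(p['position'])
E
python3 - <<'E'
from h import *
for n in('scene','top'):
    p=get_image(n);save(p,n+'.png')
    print(n,p['position'],p['rotation'],p['fx'],p.keys())
    np.savez('pics/'+n,xyz=cloud(p),c=p['color'],z=p['z_map'])
    for t in('follower','handle_grip','handwheel','platen','press'):
        print(t,[(np.round(b['rect']),round(b['score'],2)) for b in models.boxes_of(p,t)])
E
```

```text
scene [1222.0786555  -774.05284452  915.50465467] [0.99459158 0.01454273 0.76702745] 448.24352946645064 dict_keys(['color', 'z_map', 'fx', 'fy', 'cx', 'cy', 'position', 'rotation', 'shot'])
follower [(array([304., 212., 342., 243.]), 0.72), (array([188., 292., 254., 319.]), 0.6)]
handle_grip [(array([352., 195., 361., 216.]), 0.6)]
handwheel [(array([351., 200., 399., 227.]), 0.85), (array([179., 376., 210., 409.]), 0.32)]
platen [(array([354., 195., 396., 264.]), 0.59), (array([417., 225., 455., 248.]), 0.43)]
press []
top [ 180.51939558   41.86407902 1500.02842642] [ 1.91906570e-01  8.33340598e-04 -1.57938401e+00] 513.44224904551 dict_keys(['color', 'z_map', 'fx', 'fy', 'cx', 'cy', 'position', 'rotation', 'shot'])
follower [(array([196., 327., 266., 349.]), 0.95), (array([321., 185., 387., 218.]), 0.77), (array([401., 271., 451., 333.]), 0.66)]
handle_grip []
handwheel [(array([231., 186., 282., 241.]), 0.87)]
platen [(array([231., 191., 283., 238.]), 0.75)]
press [(array([231., 172., 403., 274.]), 0.74), (array([320., 186., 386., 215.]), 0.39)]
```

View pics/scene.png

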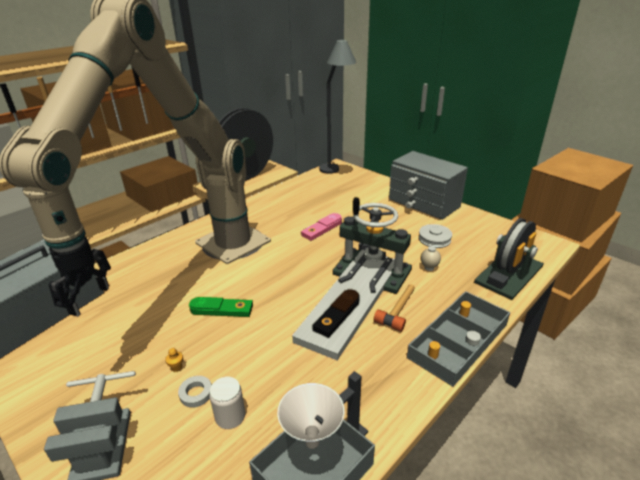

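View pics/top.png

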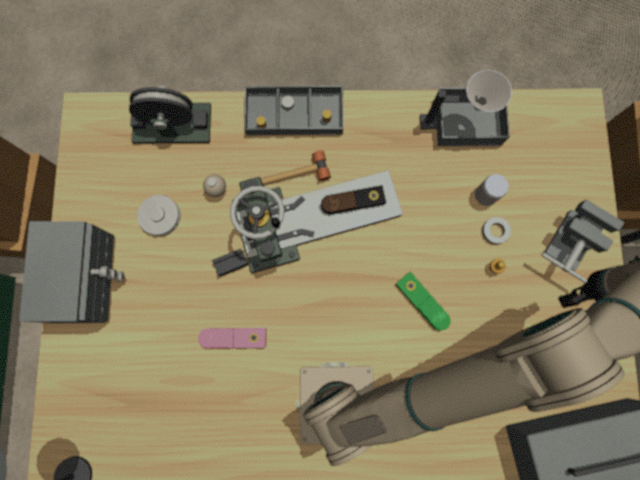

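Run:
```python
from h import *
for n,roi in(('top',(225,165,410,280)),('scene',(285,190,420,360))):
    d=np.load(f'pics/{n}.npz');l,t,r,b=roi;P=d['xyz'][t:b,l:r].reshape(-1,3);C=d['c'][t:b,l:r].reshape(-1,3).astype(int)
    P0=P
    def rect(m,s):
        q=P[m][:,:2].astype(np.float32);R=cv2.minAreaRect(q);print(n,s,m.sum(),np.round(cv2.boxPoints(R),1).tolist(),'med z',np.median(P[m][:,2]),'mean',q.mean(0))
    ok=d['z'][t:b,l:r].ravel()>0
    rect(ok&(abs(P[:,2]-30)<6)&(P[:,1]<100)&(C.min(1)>95)&(np.ptp(C,axis=1)<30),'bed')
    f=ok&(P[:,2]>45)&(P[:,2]<68)&(P[:,1]<60)&(C.max(1)<110)&(P[:,0]>450)
    rect(f,'fol')
    rect(f&(P[:,2]>57),'fac');rect(f&(P[:,2]<57),'heelhalf')
    w=ok&(P[:,2]>205)&(P[:,2]<245);rect(w,'wheel')
    w=ok&(P[:,2]>255)&(P[:,2]<320);rect(w,'handle') if w.any() else 0
    w=ok&(P[:,2]>150)&(P[:,2]<190)&(C.max(1)<90);rect(w,'crosshead')
```

```text
top bed 2994 [[451.8999938964844, 98.69999694824219], [535.7000122070312, -203.10000610351562], [672.5999755859375, -165.10000610351562], [588.7999877929688, 136.6999969482422]] med z 29.7030644586971 mean [556.3534   -37.691013]
top fol 1112 [[529.2999877929688, 32.29999923706055], [564.0999755859375, -151.6999969482422], [620.7000122070312, -141.0], [585.9000244140625, 43.0]] med z 56.128248656934375 mean [572.7469  -53.16851]
top fac 484 [[530.4000244140625, 28.899999618530273], [563.7000122070312, -149.39999389648438], [616.9000244140625, -139.5], [583.5, 38.79999923706055]] med z 59.804265466084644 mean [569.5203   -26.526268]
top heelhalf 628 [[529.2999877929688, 32.29999923706055], [564.0999755859375, -151.6999969482422], [620.7000122070312, -141.0], [585.9000244140625, 43.0]] med z 53.1098497898563 mean [575.23346 -73.70169]
top wheel 1137 [[409.5, 244.60000610351562], [454.20001220703125, 114.30000305175781], [583.5999755859375, 158.6999969482422], [538.9000244140625, 289.0]] med z 229.19565975890328 mean [496.5994  203.06824]
top handle 86 [[446.5, 143.39999389648438], [465
[... 1168 characters left out ...]
.2000122070312, 80.4000015258789]] med z 52.9562422663588 mean [603.8169   -84.679886]
scene wheel 639 [[422.8999938964844, 243.1999969482422], [465.0, 117.30000305175781], [587.5999755859375, 158.39999389648438], [545.5, 284.29998779296875]] med z 227.59273916830625 mean [506.33212 196.81631]
scene handle 91 [[449.5, 145.8000030517578], [468.29998779296875, 134.39999389648438], [479.29998779296875, 152.5], [460.5, 163.89999389648438]] med z 272.9832799591634 mean [466.63742 145.83142]
scene crosshead 901 [[384.5, 191.8000030517578], [403.1000061035156, 132.1999969482422], [619.0, 199.6999969482422], [600.4000244140625, 259.29998779296875]] med z 168.27690234672093 mean [515.78876 188.79974]
```

```bash
python3 -m handwheel '[{"delta_pos":[1.45,2.4,0.5],"yaw":0.065},{"delta_pos":[1.45,2.4,0.5],"yaw":0.065},{"delta_pos":[1.45,2.4,0.5],"yaw":0.065},{"delta_pos":[1.45,2.4,0.5],"yaw":0.065},{"delta_pos":[1.45,2.4,0.5],"yaw":0.065},{"delta_pos":[1.45,2.4,0.5],"yaw":0.065},{"delta_pos":[1.45,2.4,0.5],"yaw":0.065},{"delta_pos":[1.45,2.4,0.5],"yaw":0.065},{"delta_pos":[1.45,2.4,0.5],"yaw":0.065},{"delta_pos":[1.45,2.4,0.5],"yaw":0.065}]' 1
python3 -m handwheel '[{"delta_pos":[1.45,2.4,0.5],"yaw":0.065},{"delta_pos":[1.45,2.4,0.5],"yaw":0.065},{"delta_pos":[1.45,2.4,0.5],"yaw":0.065},{"delta_pos":[1.45,2.4,0.5],"yaw":0.065},{"delta_pos":[1.45,2.4,0.5],"yaw":0.065},{"delta_pos":[1.45,2.4,0.5],"yaw":0.065},{"delta_pos":[1.45,2.4,0.5],"yaw":0.065},{"delta_pos":[1.45,2.4,0.5],"yaw":0.065},{"delta_pos":[1.45,2.4,0.5],"yaw":0.065},{"delta_pos":[1.45,2.4,0.5],"yaw":0.065}]'
python3 - <<'E'
from h import *
s=status.read_state();print(s['eef_pos'],s['tool_rot'],s['qpos'])
p=get_image('wrist');save(p,'w1.png');print(p['hand_eye'],p['fx'],p['cx'],p['cy'])
np.savez('pics/w1',c=p['color'],z=p['z_map'],e=s['eef_pos'],r=s['tool_rot'],H=p['hand_eye'],k=[p['fx'],p['fy'],p['cx'],p['cy']])
E
```

```text
clock: 1.48
eef_pos: [434.6, -341.0, 281.8]
tool_rot: [3.141, 0.0, 1.114]
force: [1.3, 0.4, -0.2]
width: 85.3
gripper_force: 0.0
clock: 2.32
eef_pos: [579.6, -101.1, 331.8]
tool_rot: [3.141, 0.0, 1.764]
force: [-0.0, -0.1, -0.0]
width: 85.5
gripper_force: 0.0
[ 579.59284474 -101.07235915  331.77999088] [3.14131419e+00 2.94583311e-04 1.76373674e+00] [ 0.36339212  0.46364681 -0.37096044  1.54955019  0.1778984   1.16147091
  0.15014481]
[[ 1.10935890e-03  9.57424938e-01  2.88680199e-01  7.35896851e+01]
 [ 9.99999366e-01 -1.11724926e-03 -1.37438895e-04 -6.67681713e-01]
 [ 1.90940314e-04  2.88680168e-01 -9.57425571e-01 -1.43806405e+02]
 [ 0.00000000e+00  0.00000000e+00  0.00000000e+00  1.00000000e+00]] 388.71371855215364 319.93323778327374 238.24467137685494
```

View pics/w1.png

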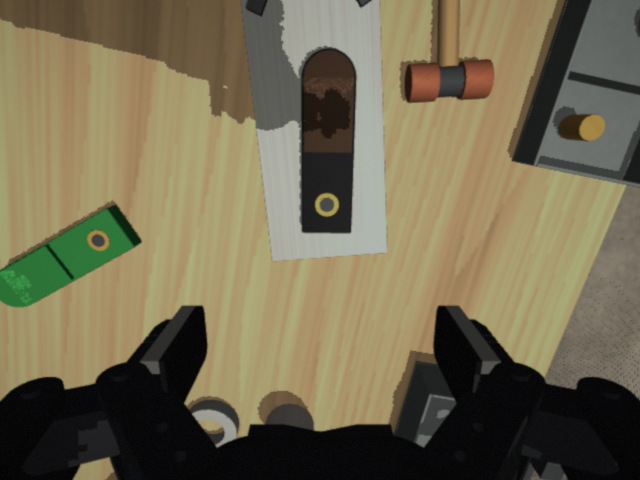

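```bash
cat >> h.py <<'E'
def wcloud(d):
    z=d['z'];fx,fy,cx,cy=d['k'];v,u=np.mgrid[:480,:640]
    c=np.stack([(u-cx)*z/fx,-(v-cy)*z/fy,-z],-1);H=d['H']
    return (c@H[:3,:3].T+H[:3,3])@Ro.from_euler('xyz',d['r']).as_matrix().T+d['e']
def wpix(d,uv,zw):   # ray to plane z=zw
    fx,fy,cx,cy=d['k'];H=d['H'];R=Ro.from_euler('xyz',d['r']).as_matrix()
    uv=np.atleast_2d(uv).astype(float);c=np.stack([(uv[:,0]-cx)/fx,-(uv[:,1]-cy)/fy,-np.ones(len(uv))],-1)
    o=R@H[:3,3]+d['e'];r=c@(R@H[:3,:3]).T
    return o+r*((zw-o[2])/r[:,2])[:,None]
def shot(n):
    s=status.read_state();p=get_image('wrist');save(p,n+'.png')
    d=dict(c=p['color'],z=p['z_map'],e=s['eef_pos'],r=s['tool_rot'],H=p['hand_eye'],k=[p['fx'],p['fy'],p['cx'],p['cy']]);np.savez('pics/'+n,**d);return d,p
E
python3 - <<'E'
from h import *
d=dict(np.load('pics/w1.npz'));P=wcloud(d);z=P[...,2];C=d['c'].astype(int)
reg=np.zeros(z.shape,bool);reg[35:290,235:400]=1
bed=reg&(abs(z-30)<4)&(d['z']>0)
print('bed z',np.median(z[bed]))
q=P[bed][:,:2].astype(np.float32);print('bed',np.round(cv2.boxPoints(cv2.minAreaRect(q)),1).tolist())
f=reg&(z>46)&(z<66)&(d['z']>0)
for s,m in(('fol',f),('fac',f&(z>57)),('heel',f&(z<56))):
    q=P[m][:,:2].astype(np.float32);R=cv2.minAreaRect(q);print(s,m.sum(),np.round(cv2.boxPoints(R),1).tolist(),np.round(R[0],1),R[1],'z',np.median(z[m]))
# bed edges by plane pixels
print(np.round(wpix(d,[(272,261),(387,252),(247,20),(381,20)],30),1).tolist())
print(np.round(wpix(d,[(327,205),(303,231),(352,232)],54),1).tolist(),np.round(wpix(d,[(328,48)],60),1).tolist())
E
```

```text
bed z 31.2691342257296
bed [[471.29998779296875, 39.29999923706055], [538.2000122070312, -200.60000610351562], [673.2999877929688, -163.0], [606.4000244140625, 77.0]]
fol 9400 [[533.0999755859375, 35.29999923706055], [567.0999755859375, -151.60000610351562], [622.0, -141.60000610351562], [587.9000244140625, 45.29999923706055]] [577.5 -53.2] (55.74039840698242, 189.97084045410156) z 59.49822343112692
fac 4887 [[532.9000244140625, 31.5], [570.7999877929688, -149.39999389648438], [623.2000122070312, -138.39999389648438], [585.4000244140625, 42.5]] [578.1 -53.4] (53.63533401489258, 184.82643127441406) z 61.29359265422926
heel 3704 [[533.0999755859375, 35.29999923706055], [567.0999755859375, -151.60000610351562], [622.0, -141.60000610351562], [587.9000244140625, 45.29999923706055]] [577.5 -53.2] (55.74039840698242, 189.97084045410156) z 55.05192948807678
[[539.0, -200.6, 30.0], [673.8, -162.3, 30.0], [472.5, 53.7, 30.0], [607.1, 80.2, 30.0]]
[[589.6, -114.7, 54.0], [569.0, -149.1, 54.0], [623.4, -139.6, 54.0]] [[559.4, 39.2, 60.0]]
```

```bash
python3 -m handwheel '[{"delta_pos":[0.13,-0.35,-2.6],"yaw":-0.013},{"delta_pos":[0.13,-0.35,-2.6],"yaw":0},{"delta_pos":[0.13,-0.35,-2.6],"yaw":0},{"delta_pos":[0.13,-0.35,-2.6],"yaw":0},{"delta_pos":[0.13,-0.35,-2.6],"yaw":0},{"delta_pos":[0.13,-0.35,-2.6],"yaw":0},{"delta_pos":[0.13,-0.35,-2.6],"yaw":0},{"delta_pos":[0.13,-0.35,-2.6],"yaw":0},{"delta_pos":[0.13,-0.35,-2.6],"yaw":0},{"delta_pos":[0.13,-0.35,-2.6],"yaw":0}]' 1
python3 -m handwheel '[{"delta_pos":[0,0,-1.2],"yaw":0},{"delta_pos":[0,0,-1.2],"yaw":0},{"delta_pos":[0,0,-1.2],"yaw":0},{"delta_pos":[0,0,0],"yaw":0}]' 1
python3 -m handwheel '[{"delta_pos":[0,0,0],"yaw":0},{"delta_pos":[0,0,0],"yaw":0},{"delta_pos":[0,0,0],"yaw":0},{"delta_pos":[0,0,0],"yaw":0},{"delta_pos":[0,0,0],"yaw":0},{"delta_pos":[0,0,0],"yaw":0},{"delta_pos":[0,0,0],"yaw":0},{"delta_pos":[0,0,0],"yaw":0}]' -0.1
```

```text
clock: 3.2
eef_pos: [592.2, -137.7, 70.2]
tool_rot: [3.141, 0.0, 1.747]
force: [1.0, 0.9, 1.2]
width: 85.5
gripper_force: 0.0
clock: 3.53
eef_pos: [591.1, -136.7, 33.8]
tool_rot: [-3.139, -0.001, 1.748]
force: [-0.3, 0.4, -0.2]
width: 85.4
gripper_force: 0.0
clock: 4.2
eef_pos: [593.3, -137.2, 36.9]
tool_rot: [3.139, 0.001, 1.748]
force: [0.3, 0.3, 6.3]
width: 54.8
gripper_force: 64.8
```

```bash
python3 -m handwheel '[{"delta_pos":[0,0,0],"yaw":0.03},{"delta_pos":[0,0,0],"yaw":0.03},{"delta_pos":[0,0,0],"yaw":0.034},{"delta_pos":[-0.27,0.96,0],"yaw":0},{"delta_pos":[-0.27,0.96,0],"yaw":0},{"delta_pos":[-0.27,0.96,0],"yaw":0},{"delta_pos":[-0.27,0.96,0],"yaw":0},{"delta_pos":[-0.27,0.96,0],"yaw":0},{"delta_pos":[0,0,0],"yaw":0},{"delta_pos":[0,0,0],"yaw":0}]'
python3 - <<'E'
from h import *
d,p=shot('w2');print(d['e'],d['r'],status.read_state()['force'])
t=get_image('top');save(t,'t2.png');np.savez('pics/t2',xyz=cloud(t),c=t['color'])
E
```

```text
clock: 5.03
eef_pos: [579.5, -87.3, 36.9]
tool_rot: [3.139, -0.001, 1.844]
force: [-1.4, 4.0, 8.3]
width: 55.0
gripper_force: 64.9
[579.51222055 -87.34219862  36.85560639] [ 3.13900150e+00 -5.07374908e-04  1.84354098e+00] [-1.65314249  3.44076378  8.20245711]
```

View pics/w2.png

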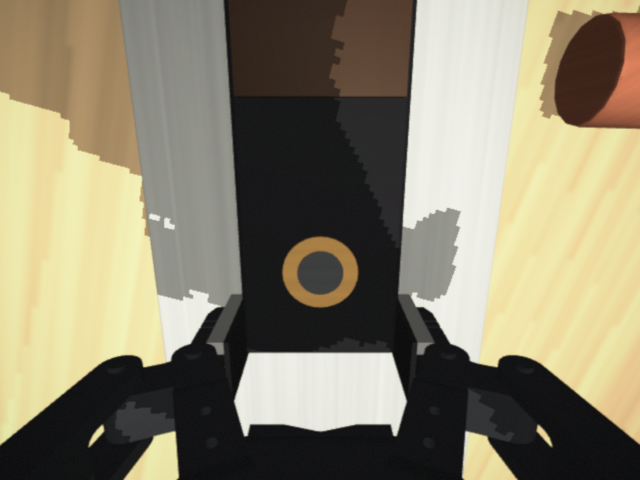

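```bash
python3 -m handwheel '[{"delta_pos":[-0.27,0.96,0],"yaw":0},{"delta_pos":[-0.4,1.45,0],"yaw":0},{"delta_pos":[-0.4,1.45,0],"yaw":0},{"delta_pos":[-0.4,1.45,0],"yaw":0},{"delta_pos":[-0.4,1.45,0],"yaw":0},{"delta_pos":[-0.4,1.45,0],"yaw":0},{"delta_pos":[-0.4,1.45,0],"yaw":0},{"delta_pos":[-0.4,1.45,0],"yaw":0},{"delta_pos":[-0.4,1.45,0],"yaw":0},{"delta_pos":[0,0,0],"yaw":0}]'
python3 -m handwheel '[{"delta_pos":[-0.134,0.482,0],"yaw":0},{"delta_pos":[-0.134,0.482,0],"yaw":0},{"delta_pos":[-0.134,0.482,0],"yaw":0},{"delta_pos":[0,0,0],"yaw":0}]'
python3 -c "
from h import *
d,p=shot('w3');print(d['e'],d['r'])"
```

```text
clock: 5.97
eef_pos: [544.5, 40.1, 36.9]
tool_rot: [3.138, -0.001, 1.846]
force: [-1.2, 2.9, 7.8]
width: 54.3
gripper_force: 64.9
clock: 6.3
eef_pos: [541.2, 51.2, 36.9]
tool_rot: [3.138, 0.001, 1.842]
force: [-0.4, -0.0, 7.8]
width: 54.5
gripper_force: 64.9
[541.21631202  51.16825823  36.85362991] [3.13848810e+00 1.01680395e-03 1.84209355e+00]
```

View pics/w3.png

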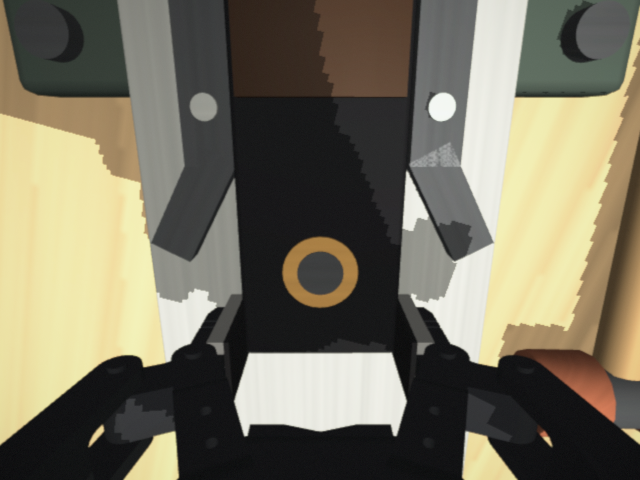

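```bash
python3 -c "
from h import *
d=dict(np.load('pics/w3.npz'))
o=np.array([498.3,203.5]);A=np.array([[.9632,.2687],[-.2687,.9632]])
f=lambda uv,z:print(np.round((wpix(d,uv,z)[:,:2]-o)@A.T,1).tolist())
f([(234,166),(409,166)],40);f([(152,243),(492,241)],40);f([(243,352),(393,352)],54);f([(320,272)],54)"
python3 -m handwheel '[{"delta_pos":[-0.134,0.482,0],"yaw":0},{"delta_pos":[-0.134,0.482,0],"yaw":0},{"delta_pos":[0,0,0],"yaw":0}]'
python3 -m handwheel '[{"delta_pos":[-0.08,0.29,0],"yaw":0},{"delta_pos":[0,0,0],"yaw":0}]'
python3 -m handwheel '[{"delta_pos":[-0.054,0.193,0],"yaw":0},{"delta_pos":[0,0,0],"yaw":0}]'
```

```text
[[-31.0, -100.0], [31.6, -100.0]]
[[-63.8, -128.9], [65.0, -128.1]]
[[-29.0, -167.1], [27.0, -167.2]]
[[-0.2, -135.1]]
clock: 6.6
eef_pos: [538.6, 60.7, 36.9]
tool_rot: [3.138, 0.001, 1.842]
force: [-0.2, 0.1, 7.7]
width: 54.2
gripper_force: 64.9
clock: 6.77
eef_pos: [537.9, 63.0, 36.9]
tool_rot: [3.138, 0.002, 1.841]
force: [-0.4, -1.3, 7.4]
width: 54.2
gripper_force: 64.9
clock: 6.93
eef_pos: [537.5, 64.5, 36.9]
tool_rot: [3.138, 0.002, 1.841]
force: [0.4, -1.9, 8.8]
width: 54.7
gripper_force: 64.9
```

```bash
python3 -m handwheel '[{"delta_pos":[-0.054,0.193,0],"yaw":0},{"delta_pos":[0,0,0],"yaw":0}]'
python3 -m handwheel '[{"delta_pos":[-0.04,0.145,0],"yaw":0},{"delta_pos":[0,0,0],"yaw":0}]'
```

```text
clock: 7.1
eef_pos: [537.0, 66.3, 36.9]
tool_rot: [3.138, 0.002, 1.841]
force: [0.3, -2.2, 7.9]
width: 54.4
gripper_force: 64.9
clock: 7.27
eef_pos: [536.6, 67.7, 36.9]
tool_rot: [3.138, 0.002, 1.841]
force: [-0.2, -3.1, 8.1]
width: 54.3
gripper_force: 64.9
```

```bash
python3 -m handwheel '[{"delta_pos":[-0.027,0.096,0],"yaw":0},{"delta_pos":[0,0,0],"yaw":0}]'
```

```text
clock: 7.43
eef_pos: [536.4, 68.3, 36.9]
tool_rot: [3.139, 0.002, 1.84]
force: [0.1, -3.3, 8.3]
width: 54.9
gripper_force: 65.0
```

```bash
python3 -m handwheel '[{"delta_pos":[-0.04,0.145,0],"yaw":0},{"delta_pos":[0,0,0],"yaw":0}]'
python3 -m handwheel '[{"delta_pos":[-0.04,0.145,0],"yaw":0},{"delta_pos":[0,0,0],"yaw":0}]'
```

```text
clock: 7.6
eef_pos: [536.4, 68.3, 36.9]
tool_rot: [3.139, 0.004, 1.84]
force: [1.9, -6.2, 7.6]
width: 54.3
gripper_force: 64.9
clock: 7.77
eef_pos: [536.3, 68.3, 36.8]
tool_rot: [3.139, 0.006, 1.839]
force: [3.0, -8.8, 6.9]
width: 54.3
gripper_force: 64.9
```

```bash
python3 -m handwheel '[{"delta_pos":[0,0,0],"yaw":0},{"delta_pos":[0,0,0],"yaw":0},{"delta_pos":[0,0,0],"yaw":0},{"delta_pos":[0,0,0],"yaw":0},{"delta_pos":[0,0,0],"yaw":0},{"delta_pos":[0.27,-0.96,0],"yaw":0},{"delta_pos":[0.54,-1.93,0.1],"yaw":0},{"delta_pos":[0.54,-1.93,0.3],"yaw":0},{"delta_pos":[0.54,-1.93,0.5],"yaw":0},{"delta_pos":[0.54,-1.93,1],"yaw":0}]' 0.7
python3 -m handwheel '[{"delta_pos":[0,0,3],"yaw":0},{"delta_pos":[0,0,3],"yaw":0},{"delta_pos":[0,0,3],"yaw":0},{"delta_pos":[0,0,3],"yaw":0},{"delta_pos":[0,0,3],"yaw":0},{"delta_pos":[0,0,3],"yaw":0},{"delta_pos":[0,0,3],"yaw":0},{"delta_pos":[0,0,3],"yaw":0},{"delta_pos":[0,0,3],"yaw":0},{"delta_pos":[0,0,2],"yaw":0}]'
python3 - <<'E'
from h import *
d,p=shot('w4');print(d['e'],d['r'])
for n in('handle_grip','handwheel'):print(n,[(np.round(b['rect']),round(b['score'],2)) for b in models.boxes_of(p,n)])
P=wcloud(d);z=P[...,2];m=(d['z']>0)&(z>262)&(z<310)
o=np.array([498.3,203.5]);A=np.array([[.9632,.2687],[-.2687,.9632]])
v,u=np.nonzero(m);print(m.sum(),u.mean() if m.any() else '',v.mean() if m.any() else '')
E
```

```text
clock: 8.6
eef_pos: [557.5, -16.0, 53.6]
tool_rot: [-3.139, -0.0, 1.842]
force: [0.7, -0.8, 1.1]
width: 72.4
gripper_force: 0.0
clock: 9.43
eef_pos: [558.8, -15.0, 347.4]
tool_rot: [3.138, 0.001, 1.841]
force: [0.9, -0.1, 0.1]
width: 72.4
gripper_force: 0.0
[558.76657059 -14.96603412 347.36724766] [3.13842612e+00 1.14950950e-03 1.84111428e+00]
handle_grip []
handwheel []
0
```

View pics/w4.png

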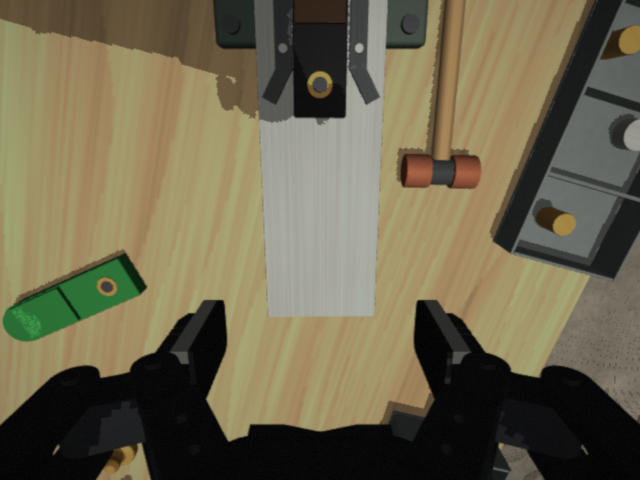

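```bash
python3 -m handwheel '[{"delta_pos":[0,0,1.8],"yaw":0},{"delta_pos":[-1.5,2.2,1.8],"yaw":0},{"delta_pos":[-1.5,2.2,1.8],"yaw":0},{"delta_pos":[-1.5,2.2,1.8],"yaw":0},{"delta_pos":[-1.5,2.2,0],"yaw":0},{"delta_pos":[-1.5,2.2,0],"yaw":0},{"delta_pos":[-1.4,1.5,0],"yaw":0},{"delta_pos":[0,0,0],"yaw":0}]'
python3 - <<'E'
from h import *
o=np.array([498.3,203.5]);A=np.array([[.9632,.2687],[-.2687,.9632]])
d=dict(np.load('pics/w4.npz'));print('heel',np.round((wpix(d,[(320,118),(296,117),(346,117)],54)[:,:2]-o)@A.T,1).tolist())
d,p=shot('w5');print(d['e'],d['r'])
for n in('handle_grip','handwheel'):print(n,[(np.round(b['rect']),round(b['score'],2)) for b in models.boxes_of(p,n)])
P=wcloud(d);z=P[...,2]
for a,b in((275,310),(215,245)):
    m=(d['z']>0)&(z>a)&(z<b);v,u=np.nonzero(m);q=P[m]
    k=cv2.minEnclosingCircle(q[:,:2].astype(np.float32)) if m.any() else 0
    print(m.sum(),u.mean(),v.mean(),np.median(q,0),k)
E
```

```text
clock: 10.25
eef_pos: [465.6, 114.2, 415.4]
tool_rot: [-3.138, -0.002, 1.848]
force: [-0.2, 0.3, -0.4]
width: 72.3
gripper_force: 0.0
heel [[-0.1, -150.2], [-25.8, -149.2], [27.9, -149.2]]
[465.64570313 114.22457137 415.39895898] [-3.13845650e+00 -1.89868554e-03  1.84833474e+00]
handle_grip [(array([318., 155., 349., 192.]), 0.87), (array([289.,   0., 337.,  53.]), 0.34)]
handwheel [(array([303.,  26., 477., 203.]), 0.84)]
764 331.2657068062827 173.34031413612564 [461.39187275 153.79294053 289.29343207] ((462.2961730957031, 152.2960662841797), 11.435589790344238)
11684 393.6365970558028 107.79364943512496 [502.60858288 209.93720366 230.87040041] ((498.59619140625, 203.632568359375), 69.76677703857422)
```

View pics/w5.png

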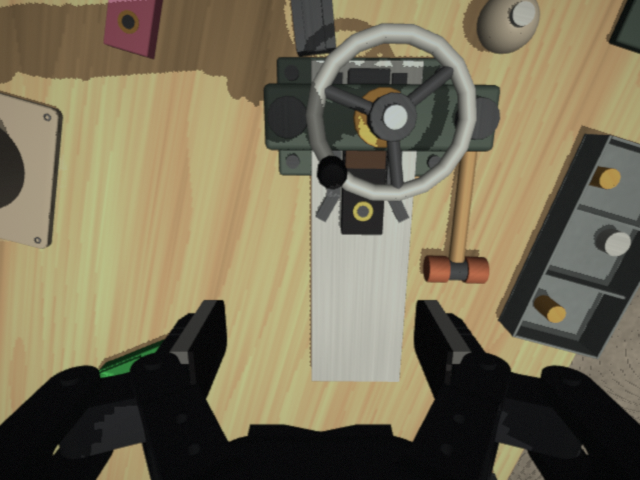

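```bash
python3 -m handwheel '[{"delta_pos":[-0.13,1.29,-1],"yaw":0},{"delta_pos":[-0.13,1.29,-1],"yaw":0},{"delta_pos":[-0.13,1.29,-2],"yaw":0},{"delta_pos":[0,0,-3],"yaw":0},{"delta_pos":[0,0,-2.5],"yaw":0},{"delta_pos":[0,0,-1],"yaw":0},{"delta_pos":[0,0,0],"yaw":0},{"delta_pos":[0,0,0],"yaw":0}]' 0.7
```

```text
clock: 11.07
eef_pos: [465.9, 148.8, 311.3]
tool_rot: [-3.141, -0.0, 1.84]
force: [-1.2, 0.3, -0.2]
width: 72.6
gripper_force: 0.0
```

```bash
python3 -m handwheel '[{"delta_pos":[-0.41,0.42,0],"yaw":0},{"delta_pos":[0,0,-1.5],"yaw":0},{"delta_pos":[0,0,-1.5],"yaw":0},{"delta_pos":[0,0,-1.5],"yaw":0},{"delta_pos":[0,0,-1.5],"yaw":0},{"delta_pos":[0,0,0],"yaw":0},{"delta_pos":[0,0,0],"yaw":0}]' 0.7
python3 -m handwheel '[{"delta_pos":[0,0,0],"yaw":0},{"delta_pos":[0,0,0],"yaw":0},{"delta_pos":[0,0,0],"yaw":0},{"delta_pos":[0,0,0],"yaw":0},{"delta_pos":[0,0,0],"yaw":0},{"delta_pos":[0,0,0],"yaw":0},{"delta_pos":[0,0,0],"yaw":0},{"delta_pos":[0,0,0],"yaw":0}]' -1
cat > /tmp/c.py <<'E'
import numpy as np
a0=-2.20;c=[498.5,203.6];
p=lambda a:np.array([c[0]+63*np.cos(a),c[1]+63*np.sin(a)])
for i in range(40):
    print(i,np.round(p(a0-.1*i),1),np.round((p(a0-.1*(i+1))-p(a0-.1*i))/10,2).tolist())
E
python3 /tmp/c.py
```

```text
clock: 11.65
eef_pos: [461.5, 154.0, 252.2]
tool_rot: [3.141, -0.0, 1.842]
force: [0.9, -0.1, -0.4]
width: 72.4
gripper_force: 0.0
clock: 12.32
eef_pos: [462.2, 154.2, 252.4]
tool_rot: [3.139, -0.0, 1.842]
force: [0.6, 0.3, 5.9]
width: 20.8
gripper_force: 58.7
0 [461.4 152.7] [-0.49, 0.4]
1 [456.5 156.6] [-0.45, 0.44]
2 [452. 161.] [-0.4, 0.49]
3 [448.  165.9] [-0.35, 0.52]
4 [444.5 171.1] [-0.3, 0.56]
5 [441.5 176.7] [-0.24, 0.58]
6 [439.1 182.5] [-0.18, 0.6]
7 [437.3 188.5] [-0.12, 0.62]
8 [436.1 194.7] [-0.06, 0.63]
9 [435.6 201. ] [0.01, 0.63]
10 [435.6 207.3] [0.07, 0.63]
11 [436.3 213.5] [0.13, 0.62]
12 [437.6 219.7] [0.19, 0.6]
13 [439.5 225.7] [0.25, 0.58]
14 [442.  231.5] [0.31, 0.55]
15 [445.1 237. ] [0.36, 0.52]
16 [448.7 242.1] [0.41, 0.48]
17 [452.8 246.9] [0.46, 0.43]
18 [457.3 251.3] [0.5, 0.39]
19 [462.3 255.2] [0.53, 0.34]
20 [467.6 258.5] [0.56, 0.28]
21 [473.2 261.3] [0.59, 0.22]
22 [479.1 263.6] [0.61, 0.16]
23 [485.2 265.2] [0.62, 0.1]
24 [491.4 266.2] [0.63, 0.04]
25 [497.7 266.6] [0.63, -0.02]
26 [504.  266.4] [0.62, -0.09]
27 [510.3 265.5] [0.61, -0.15]
28 [516.4 264. ] [0.59, -0.21]
29 [522.3 261.9] [0.57, -0.27]
30 [528.  259.3] [0.54, -0.32]
31 [533.4 256. ] [0.51, -0.37]
32 [538.5 252.3] [0.47, -0.42]
33 [543.1 248. ] [0.42, -0.47]
34 [547.4 243.4] [0.37, -0.51]
35 [551.1 238.3] [0.32, -0.54]
36 [554.3 232.9] [0.26, -0.57]
37 [556.9 227.2] [0.21, -0.6]
38 [559.  221.2] [0.15, -0.61]
39 [560.4 215.1] [0.08, -0.62]
```

```bash
python3 -m handwheel '[{"delta_pos":[-0.49,0.4,-0.025],"yaw":0},{"delta_pos":[-0.45,0.44,-0.025],"yaw":0},{"delta_pos":[-0.4,0.49,-0.025],"yaw":0},{"delta_pos":[-0.35,0.52,-0.025],"yaw":0},{"delta_pos":[-0.3,0.56,-0.025],"yaw":0},{"delta_pos":[-0.24,0.58,-0.025],"yaw":0},{"delta_pos":[-0.18,0.6,-0.025],"yaw":0},{"delta_pos":[-0.12,0.62,-0.025],"yaw":0},{"delta_pos":[-0.06,0.63,-0.025],"yaw":0},{"delta_pos":[0,0,0],"yaw":0}]'
```

```text
clock: 13.15
eef_pos: [436.4, 201.9, 250.1]
tool_rot: [3.139, 0.001, 1.842]
force: [0.4, -1.7, 7.8]
width: 21.3
gripper_force: 59.0
```

```bash
python3 -m handwheel '[{"delta_pos":[0,0.63,-0.025],"yaw":0},{"delta_pos":[0.07,0.63,-0.025],"yaw":0},{"delta_pos":[0.13,0.62,-0.025],"yaw":0},{"delta_pos":[0.19,0.6,-0.025],"yaw":0},{"delta_pos":[0.25,0.58,-0.025],"yaw":0},{"delta_pos":[0.31,0.55,-0.025],"yaw":0},{"delta_pos":[0.36,0.52,-0.025],"yaw":0},{"delta_pos":[0.41,0.48,-0.025],"yaw":0},{"delta_pos":[0.46,0.43,-0.025],"yaw":0},{"delta_pos":[0.5,0.39,-0.025],"yaw":0}]'
python3 -m handwheel '[{"delta_pos":[0.53,0.34,-0.025],"yaw":0},{"delta_pos":[0.56,0.28,-0.025],"yaw":0},{"delta_pos":[0.59,0.22,-0.025],"yaw":0},{"delta_pos":[0.61,0.16,-0.025],"yaw":0},{"delta_pos":[0.62,0.1,-0.025],"yaw":0},{"delta_pos":[0.63,0.04,-0.025],"yaw":0},{"delta_pos":[0.63,-0.02,-0.025],"yaw":0},{"delta_pos":[0,0,0],"yaw":0}]'
```

```text
clock: 13.98
eef_pos: [460.9, 255.2, 247.6]
tool_rot: [-3.139, 0.003, 1.841]
force: [-4.8, -5.3, 13.7]
width: 21.2
gripper_force: 59.6
clock: 14.65
eef_pos: [503.8, 268.1, 245.8]
tool_rot: [3.142, -0.001, 1.842]
force: [-1.3, -0.8, 6.8]
width: 21.4
gripper_force: 59.1
```

```bash
python3 -m handwheel '[{"delta_pos":[0.62,-0.09,-0.025],"yaw":0},{"delta_pos":[0.61,-0.15,-0.025],"yaw":0},{"delta_pos":[0.59,-0.21,-0.025],"yaw":0},{"delta_pos":[0,0,0],"yaw":0}]'
python3 -m handwheel '[{"delta_pos":[0.57,-0.27,-0.025],"yaw":0},{"delta_pos":[0,0,0],"yaw":0}]'
python3 -m handwheel '[{"delta_pos":[0.54,-0.32,0],"yaw":0},{"delta_pos":[0,0,0],"yaw":0}]'
```

```text
clock: 14.98
eef_pos: [521.8, 264.0, 245.1]
tool_rot: [3.141, -0.002, 1.842]
force: [-2.3, 1.6, 6.8]
width: 21.2
gripper_force: 59.0
clock: 15.15
eef_pos: [527.4, 261.6, 244.9]
tool_rot: [3.141, -0.002, 1.842]
force: [-2.1, 1.2, 6.4]
width: 20.6
gripper_force: 59.0
clock: 15.32
eef_pos: [532.1, 259.0, 244.7]
tool_rot: [-3.141, -0.003, 1.843]
force: [-3.0, 2.4, 6.5]
width: 21.1
gripper_force: 59.0
```

```bash
python3 -m handwheel '[{"delta_pos":[0.51,-0.37,0],"yaw":0},{"delta_pos":[0,0,0],"yaw":0}]'
python3 -m handwheel '[{"delta_pos":[0.24,-0.2,0],"yaw":0},{"delta_pos":[0,0,0],"yaw":0}]'
```

```text
clock: 15.48
eef_pos: [535.4, 256.9, 244.7]
tool_rot: [-3.139, -0.005, 1.844]
force: [-5.8, 4.1, 6.8]
width: 21.2
gripper_force: 59.1
clock: 15.65
eef_pos: [536.5, 256.2, 244.6]
tool_rot: [-3.138, -0.007, 1.845]
force: [-9.3, 6.1, 7.0]
width: 20.9
gripper_force: 59.2
```

```bash
python3 -m handwheel '[{"delta_pos":[0.24,-0.21,0],"yaw":0},{"delta_pos":[0,0,0],"yaw":0}]'
```

```text
clock: 15.82
eef_pos: [537.7, 255.2, 244.6]
tool_rot: [-3.136, -0.008, 1.846]
force: [-11.2, 7.5, 8.1]
width: 21.2
gripper_force: 59.2
```

```bash
python3 -m handwheel '[{"delta_pos":[0.24,-0.22,0],"yaw":0},{"delta_pos":[0.23,-0.22,0],"yaw":0},{"delta_pos":[0,0,0],"yaw":0}]'
python3 -m handwheel '[{"delta_pos":[0.23,-0.23,0],"yaw":0},{"delta_pos":[0.22,-0.23,0],"yaw":0},{"delta_pos":[0,0,0],"yaw":0}]'
```

```text
clock: 16.07
eef_pos: [540.5, 252.9, 244.5]
tool_rot: [-3.134, -0.012, 1.848]
force: [-14.1, 10.7, 7.6]
width: 21.3
gripper_force: 59.3
clock: 16.32
eef_pos: [543.1, 250.7, 244.5]
tool_rot: [-3.132, -0.015, 1.85]
force: [-18.0, 14.1, 7.6]
width: 21.0
gripper_force: 59.4
```

```bash
python3 -m handwheel '[{"delta_pos":[0.23,-0.23,0],"yaw":0},{"delta_pos":[0.22,-0.23,0],"yaw":0},{"delta_pos":[0,0,0],"yaw":0}]'
```

```text
clock: 16.57
eef_pos: [545.5, 248.3, 244.5]
tool_rot: [-3.13, -0.018, 1.852]
force: [-22.5, 17.6, 9.5]
width: 20.8
gripper_force: 59.6
```

```bash
python3 -m handwheel '[{"delta_pos":[0.21,-0.25,0],"yaw":0},{"delta_pos":[0.2,-0.25,0],"yaw":0},{"delta_pos":[0,0,0],"yaw":0}]'
python3 -m handwheel '[{"delta_pos":[0.2,-0.25,0],"yaw":0},{"delta_pos":[0.19,-0.25,0],"yaw":0},{"delta_pos":[0,0,0],"yaw":0},{"delta_pos":[0,0,0],"yaw":0}]'
```

```text
clock: 16.82
eef_pos: [547.7, 245.8, 244.4]
tool_rot: [-3.128, -0.022, 1.854]
force: [-25.0, 20.8, 10.2]
width: 21.0
gripper_force: 59.6
clock: 17.15
eef_pos: [549.8, 243.3, 244.3]
tool_rot: [-3.126, -0.025, 1.856]
force: [-28.4, 25.2, 9.8]
width: 21.3
gripper_force: 59.7
```

```bash
python3 -m handwheel '[{"delta_pos":[-0.28,0.26,0],"yaw":0},{"delta_pos":[-0.28,0.26,0],"yaw":0},{"delta_pos":[-0.28,0.26,0],"yaw":0},{"delta_pos":[0,0,0],"yaw":0}]'
python3 -m handwheel '[{"delta_pos":[0,0,0],"yaw":0},{"delta_pos":[0,0,0],"yaw":0},{"delta_pos":[0,0,0],"yaw":0},{"delta_pos":[0,0,0],"yaw":0}]' 0.5
```

```text
clock: 17.48
eef_pos: [546.1, 247.5, 244.5]
tool_rot: [-3.133, -0.019, 1.853]
force: [-19.0, 20.4, 5.2]
width: 21.1
gripper_force: 59.1
clock: 17.82
eef_pos: [556.8, 232.8, 243.7]
tool_rot: [3.141, 0.001, 1.841]
force: [0.5, 0.2, 0.1]
width: 64.0
gripper_force: 0.0
```

```bash
python3 -m handwheel '[{"delta_pos":[0,0,1.5],"yaw":0},{"delta_pos":[0,0,2.5],"yaw":0},{"delta_pos":[0,0,3],"yaw":0},{"delta_pos":[-0.5,-1,3],"yaw":0},{"delta_pos":[-1,-2,3],"yaw":0},{"delta_pos":[-1,-2,3],"yaw":0},{"delta_pos":[-1,-2,0],"yaw":0},{"delta_pos":[0,0,0],"yaw":0},{"delta_pos":[0,0,0],"yaw":0}]' 0.9
python3 - <<'E'
from h import *
d,p=shot('w6');print(d['e'],d['r'])
P=wcloud(d);z=P[...,2]
for a,b in((268,310),(208,240)):
    m=(d['z']>0)&(z>a)&(z<b);v,u=np.nonzero(m);q=P[m]
    k=cv2.minEnclosingCircle(q[:,:2].astype(np.float32));print(m.sum(),u.mean(),v.mean(),np.median(q,0),k)
    if a==268: h=np.array(k[0])
    else: c=np.array(k[0])
for cc in(c,np.array([498.5,203.6])):
    w=h-cc;print('v',(-(np.arctan2(w[1],w[0])-.272))%(2*np.pi),np.hypot(*w))
E
```

```text
clock: 18.57
eef_pos: [521.7, 161.8, 404.4]
tool_rot: [3.14, 0.001, 1.838]
force: [0.7, 1.3, 0.3]
width: 81.1
gripper_force: 0.0
[521.65889629 161.84118954 404.38780863] [3.14017343e+00 8.36474652e-04 1.83816874e+00]
916 372.1113537117904 96.32205240174673 [530.21574562 256.39813474 281.55083204] ((531.4979858398438, 257.2072448730469), 11.340391159057617)
11227 304.18909771087556 150.90193284047385 [492.13337462 205.19984551 223.1658202 ] ((498.7232666015625, 203.552734375), 69.70183563232422)
v 5.532746368516461 62.872797917169116
v 5.536164536934687 62.9492158200985
```

View pics/w6.png

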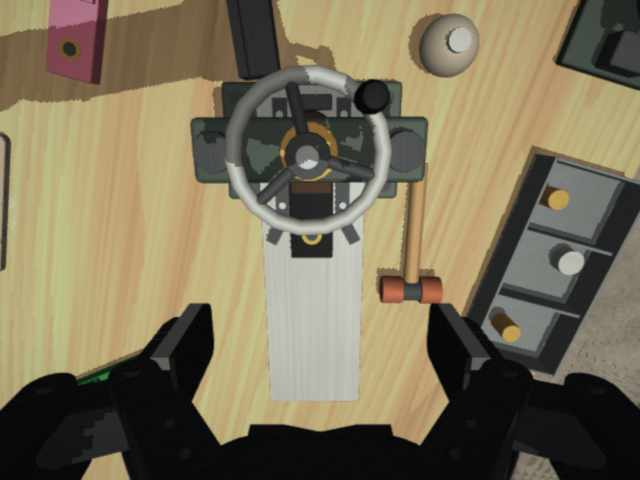

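```bash
python3 -m handwheel '[{"delta_pos":[0.25,2.38,0],"yaw":0},{"delta_pos":[0.25,2.38,0],"yaw":0},{"delta_pos":[0.24,2.39,0],"yaw":0},{"delta_pos":[0.24,2.39,-1],"yaw":0},{"delta_pos":[0,0,-3],"yaw":0},{"delta_pos":[0,0,-3],"yaw":0},{"delta_pos":[0,0,-2],"yaw":0},{"delta_pos":[0,0,-1],"yaw":0},{"delta_pos":[0,0,0],"yaw":0},{"delta_pos":[0,0,0],"yaw":0}]' 0.7
```

```text
clock: 19.45
eef_pos: [531.2, 259.7, 303.7]
tool_rot: [-3.141, -0.001, 1.842]
force: [-0.7, 0.3, 0.4]
width: 72.3
gripper_force: 0.0
```

```bash
python3 -m handwheel '[{"delta_pos":[0,-0.2,-1],"yaw":0},{"delta_pos":[0,0,-1.6],"yaw":0},{"delta_pos":[0,0,-1.6],"yaw":0},{"delta_pos":[0,0,-1.6],"yaw":0},{"delta_pos":[0,0,0],"yaw":0},{"delta_pos":[0,0,0],"yaw":0}]' 0.7
python3 -m handwheel '[{"delta_pos":[0,0,0],"yaw":0},{"delta_pos":[0,0,0],"yaw":0},{"delta_pos":[0,0,0],"yaw":0},{"delta_pos":[0,0,0],"yaw":0},{"delta_pos":[0,0,0],"yaw":0},{"delta_pos":[0,0,0],"yaw":0},{"delta_pos":[0,0,0],"yaw":0},{"delta_pos":[0,0,0],"yaw":0}]' -1
python3 -m handwheel '[{"delta_pos":[0.25,-0.2,0],"yaw":0},{"delta_pos":[0,0,0],"yaw":0}]'
python3 -m handwheel '[{"delta_pos":[0.25,-0.2,0],"yaw":0},{"delta_pos":[0,0,0],"yaw":0}]'
python3 -m handwheel '[{"delta_pos":[0.25,-0.2,0],"yaw":0},{"delta_pos":[0.25,-0.2,0],"yaw":0},{"delta_pos":[0,0,0],"yaw":0},{"delta_pos":[0,0,0],"yaw":0}]'
```

```text
clock: 19.95
eef_pos: [531.2, 256.9, 246.1]
tool_rot: [3.141, -0.0, 1.842]
force: [0.4, 0.6, 0.3]
width: 72.7
gripper_force: 0.0
clock: 20.62
eef_pos: [532.0, 257.6, 247.0]
tool_rot: [3.139, -0.001, 1.842]
force: [-0.2, -0.1, 5.5]
width: 20.8
gripper_force: 58.7
clock: 20.78
eef_pos: [532.8, 257.1, 247.0]
tool_rot: [3.141, -0.003, 1.843]
force: [-2.3, 3.1, 7.8]
width: 20.5
gripper_force: 59.0
clock: 20.95
eef_pos: [534.1, 256.2, 247.0]
tool_rot: [-3.141, -0.005, 1.844]
force: [-4.6, 4.1, 7.9]
width: 20.7
gripper_force: 59.0
clock: 21.28
eef_pos: [537.1, 254.2, 246.9]
tool_rot: [-3.139, -0.007, 1.846]
force: [-8.6, 6.6, 8.2]
width: 21.1
gripper_force: 59.1
```

```bash
python3 -m handwheel '[{"delta_pos":[0.25,-0.22,0],"yaw":0},{"delta_pos":[0.25,-0.22,0],"yaw":0},{"delta_pos":[0.25,-0.22,0],"yaw":0},{"delta_pos":[0,0,0],"yaw":0},{"delta_pos":[0,0,0],"yaw":0}]'
python3 -m handwheel '[{"delta_pos":[-0.2,0.17,0],"yaw":0},{"delta_pos":[-0.2,0.17,0],"yaw":0},{"delta_pos":[0,0,0],"yaw":0}]'
python3 -m handwheel '[{"delta_pos":[-0.2,0.17,0],"yaw":0},{"delta_pos":[-0.2,0.17,0],"yaw":0},{"delta_pos":[0,0,0],"yaw":0}]'
python3 -m handwheel '[{"delta_pos":[-0.2,0.17,0],"yaw":0},{"delta_pos":[0,0,0],"yaw":0},{"delta_pos":[0,0,0],"yaw":0}]'
```

```text
clock: 21.7
eef_pos: [541.4, 250.9, 246.8]
tool_rot: [-3.135, -0.012, 1.849]
force: [-14.2, 11.0, 9.1]
width: 20.9
gripper_force: 59.3
clock: 21.95
eef_pos: [539.6, 252.3, 246.9]
tool_rot: [-3.138, -0.009, 1.847]
force: [-9.9, 8.4, 7.8]
width: 20.9
gripper_force: 59.1
clock: 22.2
eef_pos: [537.4, 254.0, 246.9]
tool_rot: [-3.14, -0.006, 1.846]
force: [-6.9, 6.1, 6.3]
width: 20.9
gripper_force: 59.0
clock: 22.45
eef_pos: [536.2, 254.8, 247.0]
tool_rot: [-3.141, -0.005, 1.845]
force: [-4.6, 4.7, 7.5]
width: 21.1
gripper_force: 59.0
```

```bash
python3 -m handwheel '[{"delta_pos":[-0.2,0.17,0],"yaw":0},{"delta_pos":[0,0,0],"yaw":0},{"delta_pos":[0,0,0],"yaw":0}]'
python3 -m handwheel '[{"delta_pos":[-0.15,0.13,0],"yaw":0},{"delta_pos":[0,0,0],"yaw":0},{"delta_pos":[0,0,0],"yaw":0}]'
```

```text
clock: 22.7
eef_pos: [535.1, 255.6, 247.0]
tool_rot: [3.141, -0.004, 1.844]
force: [-4.1, 4.2, 7.1]
width: 21.1
gripper_force: 59.0
clock: 22.95
eef_pos: [534.3, 256.1, 247.0]
tool_rot: [3.141, -0.003, 1.843]
force: [-3.3, 2.6, 6.9]
width: 20.7
gripper_force: 59.0
```

```bash
python3 -m handwheel '[{"delta_pos":[-0.1,0.08,0],"yaw":0},{"delta_pos":[0,0,0],"yaw":0},{"delta_pos":[0,0,0],"yaw":0},{"delta_pos":[0,0,0],"yaw":0}]'
python3 -m handwheel '[{"delta_pos":[0,0,0],"yaw":0},{"delta_pos":[0,0,0],"yaw":0},{"delta_pos":[0,0,0],"yaw":0},{"delta_pos":[0,0,0],"yaw":0},{"delta_pos":[0,0,2],"yaw":0},{"delta_pos":[0,0,3],"yaw":0},{"delta_pos":[0,0,3],"yaw":0},{"delta_pos":[-0.5,-3,3],"yaw":0},{"delta_pos":[-0.3,-3,3],"yaw":0},{"delta_pos":[-0.3,-3,2],"yaw":0}]' 0.7
python3 -m handwheel '[{"delta_pos":[0,0,0],"yaw":0},{"delta_pos":[0,0,0],"yaw":0},{"delta_pos":[0,0,0],"yaw":0}]'
python3 - <<'E'
from h import *
d,p=shot('w7');print(d['e'],d['r'])
P=wcloud(d);z=P[...,2]
m=(d['z']>0)&(z>268)&(z<310);q=P[m]
h=np.array(cv2.minEnclosingCircle(q[:,:2].astype(np.float32))[0])
m=(d['z']>0)&(z>208)&(z<240);k=cv2.minEnclosingCircle(P[m][:,:2].astype(np.float32))
c=np.array(k[0]);w=h-c;print(h,c,np.median(q[:,2]),'v',(-(np.arctan2(w[1],w[0])-.272))%(2*np.pi))
# heel
o=np.array([498.3,203.5]);A=np.array([[.9632,.2687],[-.2687,.9632]])
X=(P[...,:2]-o)@A.T;m=(d['z']>0)&(abs(z-54)<4)&(abs(X[...,0])<24)&(X[...,1]<-120)&(X[...,1]>-200)
print('heel y',np.percentile(X[m][:,1],1))
E
```

```text
clock: 23.28
eef_pos: [533.8, 256.5, 247.0]
tool_rot: [3.14, -0.002, 1.843]
force: [-2.5, 2.1, 6.7]
width: 21.1
gripper_force: 59.0
clock: 24.12
eef_pos: [523.3, 165.7, 407.0]
tool_rot: [3.139, -0.0, 1.843]
force: [0.4, 0.3, -0.4]
width: 72.5
gripper_force: 0.0
clock: 24.37
eef_pos: [522.8, 166.4, 403.9]
tool_rot: [-3.141, -0.001, 1.842]
force: [-0.7, 0.1, 0.3]
width: 72.5
gripper_force: 0.0
[522.76567341 166.35757817 403.90656429] [-3.14071794e+00 -6.33904122e-04  1.84184598e+00]
[531.3916626  257.22967529] [498.52249146 203.63113403] 281.5689176268252 v 5.534492383620995
heel y -149.41077183141152
```

```bash
python3 -c "
from cell import ctrl;print(ctrl.finish_job())"
```

```text
the job is handed in; nothing more can be done
None
```

I pushed the black follower in against the end stop (heel measured at press y −149 to −150 mm) and clamped it. The handwheel stalled under about 38 N at the handle and rests at about 5.53 rad, just past the nominal 5.5 rad contact. The job is handed in with the arm clear; the clamp force itself wasn't measured.

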